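# Let one tin out of a gated tin dispenser

### The job

Two small tins lie behind the gates of a sloping two-lane tin dispenser. With the fingertips press down the black paddle of the lane that holds the thicker tin and keep it down until that tin has rolled under the raised gate to the end of its lane, then let the paddle come all the way back up so that the gate shuts behind it. Leave the other lane's lever alone, do not touch the tins or the gates, lift nothing, and do not disturb the things standing around.

Things in the scene. Friction and masses are not known exactly. Their poses are not given: they have to be found in the camera images.
- dispenser: Wooden tin dispenser, fixed to the worktop. Origin on the worktop; z up; x along the lanes, UPHILL, towards the paddles. Lane centre lines at y = +0.041 (lane 1) and -0.041 (lane 2), each 76 mm wide, walls 28 mm high. Lane floor falls 9 degrees to -x, is 36 mm high at the gates (x = -0.055), ends at a wall at x = -0.14. Base plate x -0.145 to 0.10, y +-0.098; height 121 mm.
- lever1 (a joint): Tilt (rad) of the spring-returned rocking lever over lane 1: 0 at rest, gate shut; 0.55 at the stop, paddle down. Its pivot is parallel to the dispenser's y axis, at x = +0.045, z = 0.112; the paddle 90 mm uphill of it, the gate 101 mm downhill. Takes about 3.5 N at first, 7.5 N at the stop, at mid paddle. The thick tin passes under the gate from about 0.42 rad on.
- lever2 (a joint): The same for the lever over lane 2 (y = -0.041).
- paddle1 (a point): Pressing end of lever 1: black plate 40 (along the lane) x 32 x 6 mm and its bar. Origin: middle of the plate's upper face, at rest at x = 0.135, y = 0.041, z = 0.124 of the dispenser; 49 mm lower at the stop, x within 10 mm. At rest the plate slopes up 0.2 rad away from the lane; it tilts down with the lever. Nothing but the bare worktop or the low hob edge is below. The paddles are 82 mm apart.
- paddle2 (a point): The same for lever 2, at x = +0.135, y = -0.041 of the dispenser.
- gate1 (a point): Gate of lane 1, on the other end of lever 1: an upright steel plate 68 wide, 22 high, 3 mm thick, hung across the lane by a 14 mm wide strip, with its bar. Origin: middle of its lower edge, 14 mm above the lane floor when shut. It rises as paddle 1 goes down.
- gate2 (a point): The same for lane 2 and paddle 2.
- thick_tin: The thicker tin: plain metal with a blank paper band, diameter 56 mm, length 70 mm, lying across its lane (1 or 2, it varies) behind the gate. Origin: its centre, at x about -0.027 of the dispenser behind the gate, about -0.108 once it rests against the end wall. With the gate up it rolls down by itself in about half a second.
- thin_tin: The thinner tin: the same look, diameter 40 mm, length 70 mm, in the other lane, behind its gate. Origin: its centre, at x about -0.035 of the dispenser.
- glass: Drinking glass, 81 mm across, 91 mm high, standing on the worktop beyond the collecting end. Origin: centre of its underside. Not to be disturbed.
- matchbox: Matchbox 36 x 56 x 14 mm lying on the worktop beyond the collecting end. Origin: centre of its underside. Not to be disturbed.
- egg_timer: Round egg timer, 67 mm across, 58 mm high, standing on the worktop behind the dispenser, about 120 mm from the nearer paddle. Origin: centre of its underside. Not to be disturbed.
- teaspoon_1: Teaspoon 136 x 28 x 13 mm lying behind the dispenser. Origin: centre of its underside. Not to be disturbed.

How it is judged:
On the way:
1. the paddle of the thick tin's lane is pressed down by the fingers, its gate raised (((y of thick_tin in the frame of dispenser above 0 m and value of joint lever1 above 0.3 rad and contact force between the fingers and lever1_c3 above 0.5 N) or (y of thick_tin in the frame of dispenser below 0 m and value of joint lever2 above 0.3 rad and contact force between the fingers and lever2_c3 above 0.5 N))), for 0.05 s.
At the end, for the whole second after the job is handed in: The thick tin lies at rest in the collecting end of its own lane (its centre 95 to 125 mm downhill of the dispenser's origin), the thin tin is still behind its gate, and both levers are back at rest (under 0.04 rad) (x of thick_tin in the frame of dispenser between -0.125 and -0.095 m and z of thick_tin in the frame of dispenser between 0.045 and 0.075 m and linear speed of thick_tin below 0.02 m/s and ((y of thick_tin in the frame of dispenser above 0 m and y of thin_tin in the frame of dispenser below 0 m) or (y of thick_tin in the frame of dispenser below 0 m and y of thin_tin in the frame of dispenser above 0 m)) and x of thin_tin in the frame of dispenser between -0.05 and 0 m and z of thin_tin in the frame of dispenser below 0.075 m and value of joint each of lever1, lever2 below 0.04 rad); the robot touches nothing.
It fails at once if the lever of the thin tin's lane is pressed (over 0.1 rad) ((y of thin_tin in the frame of dispenser above 0 m and value of joint lever1 above 0.1 rad) or (y of thin_tin in the frame of dispenser below 0 m and value of joint lever2 above 0.1 rad)).
It fails at once if the robot touches a tin (contact force between any of the fingers, the arm and thick_tin above 0.3 N or contact force between any of the fingers, the arm and thin_tin above 0.3 N).
It fails at once if the robot touches a gate (contact force between any of the fingers, the arm and lever1_c0 above 0.3 N or contact force between any of the fingers, the arm and lever1_c1 above 0.3 N or contact force between any of the fingers, the arm and lever1_c2 above 0.3 N or contact force between any of the fingers, the arm and lever2_c0 above 0.3 N or contact force between any of the fingers, the arm and lever2_c1 above 0.3 N or contact force between any of the fingers, the arm and lever2_c2 above 0.3 N).
It fails at once if a tin is lifted out of its lane (z of any of thick_tin, thin_tin in the frame of dispenser above 0.1 m).
It fails at once if a thing standing around is moved by more than 15 mm (distance of any of glass, matchbox, egg_timer, teaspoon_1 from where it was at the start of the episode above 0.015 m).
It also fails if it takes over 29 s, if anything falls off the work surface, if the arm or the gripper's body presses on something with over 40 N, if the wrist force passes 120 N, or if a joint passes its speed limit or range.

### The arm

A 6-joint arm with a two-finger parallel gripper is mounted at the origin on a cart in front of the work surface, level with it; the furniture and walls round the work are solid. World frame = base frame: x ahead of the robot, y to its left, z up, the work surface at z = 0. Lengths are in m, angles in rad, forces in N, time in s.
With the tool pointing down it reaches from about 0.35 to 0.775 m from the base axis. Payload 5.5 kg.
Tool frame: the origin (TCP) lies between the finger pads; the fingertips stand 8 mm ahead of it and the grasp point (between the pads) lies 11 mm behind it; z points along the fingers, y is the line along which they close (so a half turn about z gives the same grasp; the last joint's range is limited). The gripper opens to 85 mm and grips with 20 to 120 N. Pads are 22 mm wide; open, the fingers measure 114 mm over their backs; the gripper's body (76 mm by 85 mm) begins 54 mm behind the grasp point. The pads swing forward as they close: fully open they stand 13 mm farther back than shut.
Start: joints at [-1.476, 0.313, 0.046, 1.304, 0, 1.431], TCP at [0.134, -0.559, 0.239] pointing down, gripper open.
Joint ranges: [-2.76, 2.76], [-0.86, 1.69], [-1.03, 1.26], [-2.2, 2.34], [-1.47, 1.5], [-3.14, 3.14]. Speed limits (rad/s): [2.57, 2.57, 3.14, 3.14, 3.14, 3.14].

### API

Orientations are given as a unit quaternion [w, x, y, z].
In Python, from workcell import status, vision, job gives the robot as it stands. The module is installed in compiled form; this text tells all that it offers.
- The arm moves only by the tool apply_moves, never from a script. Its argument "moves" is one flat list of numbers, 6 for each row, row after row: the shift along the world's x, y, z in units of 25 mm (1.0 is 25 mm), then the turn, a rotation vector about the world's x, y, z in rad. In form: [x, y, z, rx, ry, rz, x, y, z, rx, ry, rz, ...]. A call has 1 to 20 rows; each row is the pose to reach, as a shift and turn from the pose commanded when the call began; what a row does not reach only later rows make up. A row lasts 1/12 s, in which the tool goes at most 41.7 mm and 7.16 degrees, less where a joint would pass 70% of its speed; a pose out of reach is approached as far as the arm can. A call with a gripper value outside its range is refused whole. "claw" is the opening in per cent of the stroke, from 0 (shut) to 100 (fully open), set as the call begins (left out, the last holds). The fingers move at their own pace and stop on an object; "newtons" is the grip in N (left out, the last holds). Time passes only in rows, so rows that repeat a pose let the fingers close. It gives the time, the measured TCP pose, the force, the opening and the grip force at its end, in the units of the state.
- status.get_state(): the state, without advancing time (a new reading comes with each control period).
- vision.read_camera(name): name is "side" or "top" or "wrist"; returns a dict with "image" (400x640x3 uint8, blue, green, red), "camera_matrix" (3x3 intrinsics, pixels), "camera_from_world" (4x4, takes a point from world to camera coordinates). Camera axes: x right, y down, z forward; pixel columns grow to the right and rows downward; lengths in m; the calibration is good to about 2 mm. A picture is of the moment at which its call begins. There is no depth.
- job.hand_in(): hands the job in; it is judged then, once.
The state is a dict: "clock": time; "joint_pos": joint angles; "qvel": joint speeds; "tau": joint torques, N m; "tcp_pos": TCP position; "orientation": TCP orientation; "wrist_force": force on the tool from outside, world axes, zero at the start; "ft_torque": the same for the moment, N m; "finger_gap": finger opening in m; "grip_force": force on a finger pad.
Only numpy, scipy, OpenCV 4.12 (cv2) and the standard library are available. Lean on these libraries where they do the work, as an engineer would, in place of code of your own. Each camera call takes 0.05 s, during which the arm holds its last target. There are 200 camera calls.

## Working session

There is one attempt and no reset: what is moved stays moved. The work goes in short steps, Python scripts to look and compute and a tool call to move; the robot and the scene stay as the last step left them, time stands still between calls to the robot, and variables do not carry over. Pictures are saved under pics/ and viewed, at most 10 in all, crops included, and the job is handed in when it is done.

Besides the shell and the picture viewer there is one more tool, called as name(argument=value, ...) on one line, values as JSON. apply_moves: Moves the arm, as the interface text tells. Its arguments: {"type":"object","properties":{"moves":{"type":"array","items":{"type":"number"}},"claw":{"type":"number"},"newtons":{"type":"number"}},"required":["moves"]}

```bash
mkdir -p pics; python3 - <<'E'
from workcell import status, vision
import cv2,numpy as np,pickle
d={}
for n in("top","side"):
    r=vision.read_camera(n);d[n]=r;cv2.imwrite(f"pics/{n}0.png",r["image"])
    print(n,np.round(r["camera_matrix"],1).tolist(),np.round(r["camera_from_world"],4).tolist())
pickle.dump(d,open("c.pkl","wb"))
s=status.get_state();print(s["clock"],s["tcp_pos"],s["orientation"],s["finger_gap"])
E
```

```text
top [[405.5, 0.0, 325.0], [0.0, 405.5, 203.0], [0.0, 0.0, 1.0]] [[-0.003, -0.9993, 0.0385, 0.1406], [-0.9985, 0.0009, -0.0551, 0.528], [0.0551, -0.0387, -0.9977, 0.9901], [0.0, 0.0, 0.0, 1.0]]
side [[506.6, 0.0, 327.5], [0.0, 506.6, 201.2], [0.0, 0.0, 1.0]] [[-0.8354, -0.5496, 0.0082, 0.5309], [-0.2971, 0.439, -0.848, 0.1517], [0.4624, -0.7108, -0.53, 0.9015], [0.0, 0.0, 0.0, 1.0]]
0.1 [ 0.13373369 -0.55878081  0.23849243] [-8.32605516e-04  9.93116686e-01  1.17126234e-01  2.05316910e-05] 0.08547916409144134
```

View pics/top0.png

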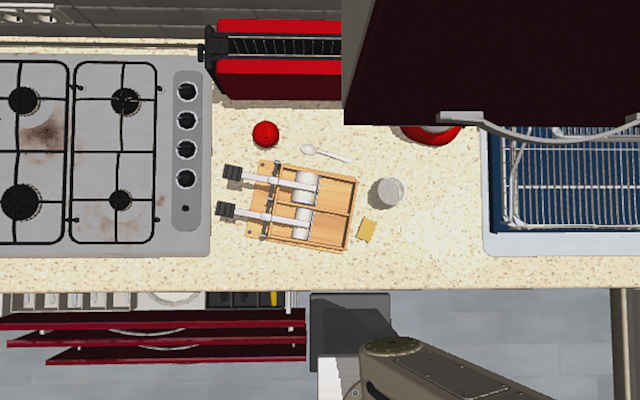

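View pics/side0.png

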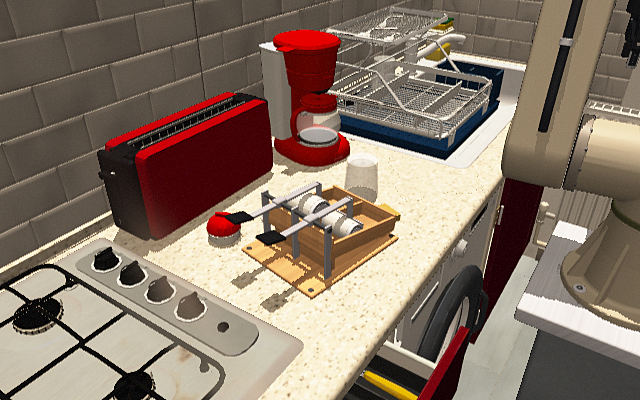

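The top view shows the dispenser around (305,205), with paddles at about (232,172) on the far lane and (226,210) on the near lane. The egg timer is at (265,134) and the glass at (389,192). I'll zoom in to tell the tins apart and measure.

```bash
cat > h.py <<'E'
import numpy as np,cv2,pickle
def cast(r,uv,z):
    K=r["camera_matrix"];T=np.array(r["camera_from_world"]);R,t=T[:3,:3],T[:3,3]
    d=R.T@np.linalg.solve(K,[uv[0],uv[1],1]);c=-R.T@t
    return c+d*(z-c[2])/d[2]
def proj(r,p):
    q=r["camera_matrix"]@(np.array(r["camera_from_world"])@np.append(p,1))[:3];return q[:2]/q[2]
E
python3 - <<'E'
from h import *
d=pickle.load(open("c.pkl","rb"))
a=cv2.resize(d["top"]["image"][145:260,205:365],None,fx=4.5,fy=4.5,interpolation=2)[:,:720]
b=cv2.resize(d["side"]["image"][170:305,200:410],None,fx=3.4,fy=3.4,interpolation=2)
cv2.imwrite("pics/za.png",a);cv2.imwrite("pics/zb.png",b)
for n,(x0,x1,y0,y1) in {"top":(205,250,155,225),"side":(222,292,205,250)}.items():
    im=d[n]["image"];m=((im.max(2)<75)).astype(np.uint8);k=np.zeros_like(m);k[y0:y1,x0:x1]=1;m*=k
    N,L,S,C=cv2.connectedComponentsWithStats(m)
    for i in range(1,N):
        if S[i,4]>25: print(n,S[i],C[i].round(1),cast(d[n],C[i],.124).round(4))
# base plate mask
im=d["top"]["image"];h=cv2.cvtColor(im,cv2.COLOR_BGR2HSV)
m=((h[...,1]>90)&(h[...,0]>8)&(h[...,0]<22)&(h[...,2]>120)).astype(np.uint8);m[:150]=0;m[260:]=0;m[:,:240]=0;m[:,365:]=0
m=cv2.morphologyEx(m,cv2.MORPH_CLOSE,np.ones((9,9)))
c=max(cv2.findContours(m,0,2)[0],key=cv2.contourArea);print(cv2.minAreaRect(c),cv2.boxPoints(cv2.minAreaRect(c)).round(1).tolist())
E
```

```text
top [223 164  19  17 161] [232.5 172.3] [0.5894 0.3458 0.124 ]
top [215 201  20  17 207] [225.1 209.4] [0.5082 0.3609 0.124 ]
side [279 205  12   7  30] [285.5 207.3] [0.5383 0.2827 0.124 ]
side [224 211  31  14 243] [238.8 217.5] [0.5843 0.3521 0.124 ]
side [256 223  31  23 300] [270.6 237. ] [0.5047 0.3659 0.124 ]
((309.53765869140625, 208.01712036132812), (118.32673645019531, 78.80420684814453), 10.407711029052734) [[244.1999969482422, 236.10000610351562], [258.5, 158.60000610351562], [374.79998779296875, 180.0], [360.6000061035156, 257.5]]
```

View pics/za.png

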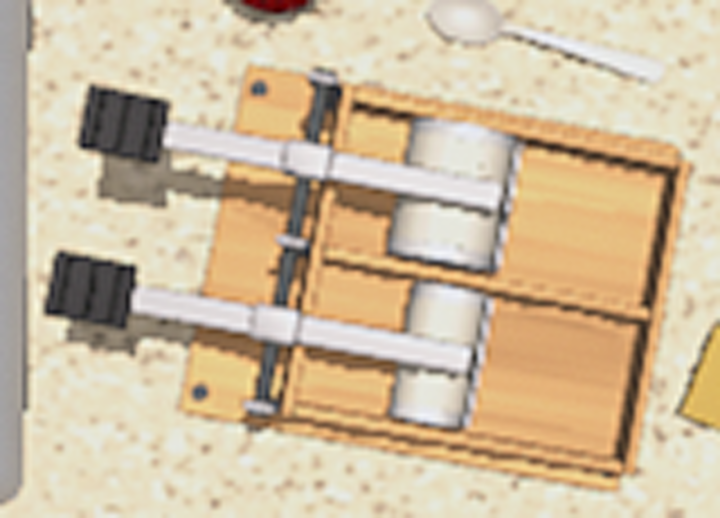

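View pics/zb.png

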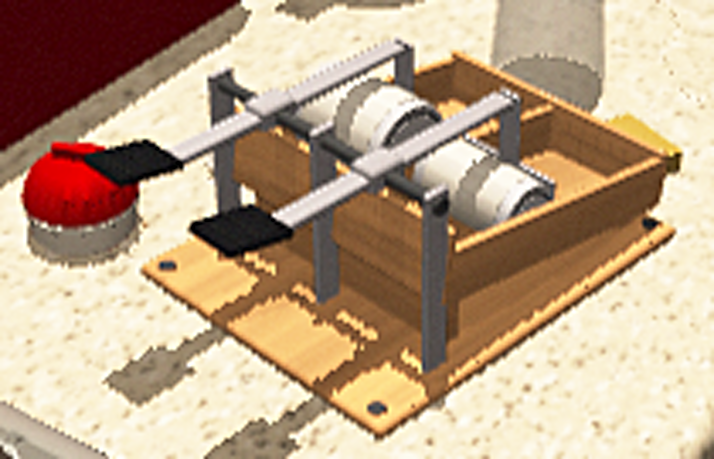

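The far tin (lane 2, crop (455,190)) is about 100 px across its diameter, against 75 px for the near tin (440,355). So the thick tin is in lane 2, whose paddle is at about (0.587, 0.349, 0.124). The uphill axis points along about (0.18, 0.98). I'll approach on an arc with the gripper shut, turning the pads along the lane.

apply_moves(moves=[1,1.1,0,0,0,0.05,2,2.2,0,0,0,0.1,3.1,3.4,0,0,0,0.15,4.1,4.5,0,0,0,0.2,5.2,5.6,0,0,0,0.25,6.2,6.8,0,0,0,0.3,7.3,7.9,0,0,0,0.35,8.3,9,0,0,0,0.4,9.4,10.1,0,0,0,0.45,10.4,11.3,0,0,0,0.5,11.4,12.4,0,0,0,0.55,11.8,14,0,0,0,0.61,12.1,15.5,0,0,0,0.67,12.5,17,0,0,0,0.73,12.8,18.6,0,0,0,0.79,13.2,20.2,0,0,0,0.85,13.5,21.7,0,0,0,0.91,13.9,23.3,0,0,0,0.97,14.2,24.8,0,0,0,1.06,14.6,26.4,0,0,0,1.15], claw=0)

```text
clock: 1.77
tcp_pos: [0.4983, 0.1026, 0.2391]
orientation: [-0.0, 0.768, 0.64, -0.0]
wrist_force: [0.4, -1.1, 0.3]
finger_gap: -0.0002
grip_force: 0.0
```

apply_moves(moves=[0.5,1.4,0,0,0,0,1,2.8,0,0,0,0,1.5,4.2,0,0,0,0,2,5.6,-0.4,0,0,0,2.5,7,-0.8,0,0,0,3,8.4,-1.3,0,0,0,3.5,9.9,-2,0,0,0,3.5,9.9,-2.5,0,0,0,3.5,9.9,-3,0,0,0,3.5,9.9,-3,0,0,0,3.5,9.9,-3,0,0,0])

```text
clock: 2.68
tcp_pos: [0.5853, 0.348, 0.1629]
orientation: [-0.0, 0.77, 0.638, -0.002]
wrist_force: [0.4, 0.3, 0.1]
finger_gap: -0.0002
grip_force: 0.0
```

```bash
python3 - <<'E'
from h import *
from workcell import vision,status
o=[]
for n,(x,y) in {"top":(190,110),"side":(190,120)}.items():
    r=vision.read_camera(n);s=status.get_state()["tcp_pos"]
    im=r["image"].copy();p=proj(r,s+[0,0,-.008]);print(n,p,s)
    cv2.circle(im,tuple(int(v) for v in p.round()),2,(0,255,0),1)
    o.append(cv2.resize(im[y:y+150,x:x+190],None,fx=2.1,fy=2.6))
cv2.imwrite("pics/m1.png",np.hstack(o))
E
```

```text
top [228.52944101 171.85283494] [0.58604644 0.34797629 0.16431663]
side [237.8298608 199.3007696] [0.5865443  0.34795353 0.16520894]
```

View pics/m1.png

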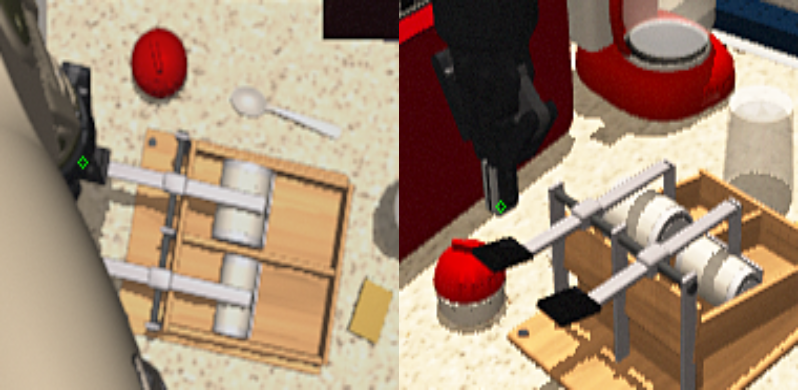

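The side view shows the shut fingertips (501,207) directly above paddle 2 (501,252), with nothing else close. I'll press down to TCP z of about 0.09.

apply_moves(moves=[0,0,-0.6,0,0,0,0,0,-1,0,0,0,0,0,-1.3,0,0,0,0,0,-1.6,0,0,0,0,0,-1.9,0,0,0,0,0,-2.2,0,0,0,0,0,-2.5,0,0,0,0,0,-2.8,0,0,0,0,0,-3,0,0,0,0,0,-3,0,0,0,0,0,-3,0,0,0,0,0,-3,0,0,0])

```text
clock: 3.78
tcp_pos: [0.5868, 0.3476, 0.0903]
orientation: [0.001, 0.77, 0.638, 0.0]
wrist_force: [-1.2, -1.4, 7.9]
finger_gap: 0.0001
grip_force: 3.5
```

```bash
python3 - <<'E'
from h import *
from workcell import vision,status
o=[]
for n,(x,y) in {"top":(190,110),"side":(210,120)}.items():
    r=vision.read_camera(n);o.append(cv2.resize(r["image"][y:y+150,x:x+190],None,fx=2.1,fy=2.6))
s=status.get_state();print(s["tcp_pos"],s["wrist_force"])
cv2.imwrite("pics/m2.png",np.hstack(o))
E
```

```text
[0.58682641 0.34769785 0.09044101] [-1.14398651 -2.28536736  9.09256596]
```

View pics/m2.png

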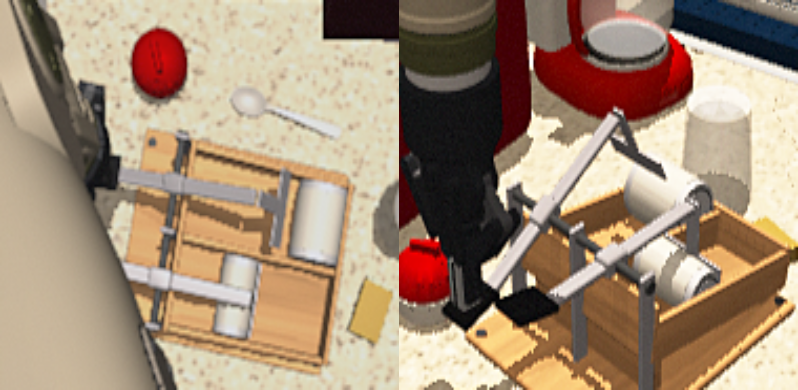

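The gate is up and the thick tin has rolled to the end wall, at top (320,220). The lane 1 tin is still behind its gate. I'll hold briefly, then let the paddle up gently and withdraw.

apply_moves(moves=[0,0,0,0,0,0,0,0,0,0,0,0,0,0,0,0,0,0,0,0,0.3,0,0,0,0,0,0.6,0,0,0,0,0,0.9,0,0,0,0,0,1.2,0,0,0,0,0,1.5,0,0,0,0,0,1.8,0,0,0,0,0,2.1,0,0,0,0,0,2.5,0,0,0,0,0,3,0,0,0,0,0,4,0,0,0,0,0,5,0,0,0,0,0,5,0,0,0,0,0,5,0,0,0,0,0,5,0,0,0])

```text
clock: 5.3
tcp_pos: [0.5859, 0.3479, 0.2137]
orientation: [-0.0, 0.77, 0.638, -0.001]
wrist_force: [0.6, -0.1, -0.5]
finger_gap: -0.0003
grip_force: 0.0
```

```bash
python3 - <<'E'
from h import *
from workcell import vision,status
o=[]
for n,(x,y) in {"top":(190,110),"side":(210,120)}.items():
    r=vision.read_camera(n);o.append(cv2.resize(r["image"][y:y+150,x:x+190],None,fx=2.1,fy=2.6))
s=status.get_state();print(s["tcp_pos"],s["wrist_force"],s["clock"])
cv2.imwrite("pics/m3.png",np.hstack(o))
E
```

```text
[0.58544554 0.34774413 0.21269867] [ 0.03027554 -0.54650233 -0.29442017] 5.4
```

View pics/m3.png

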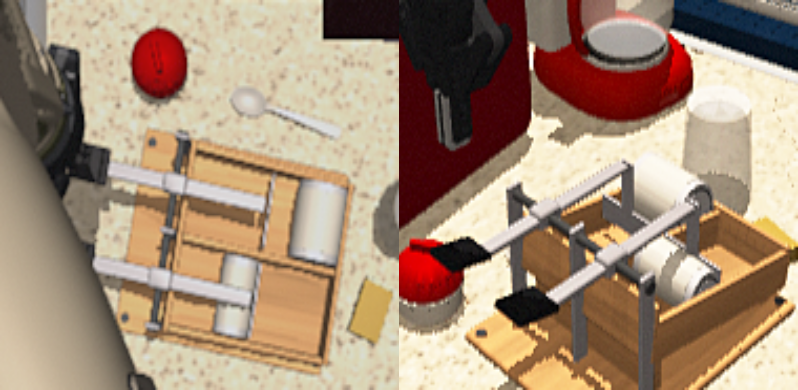

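Both levers are back at rest, the thick tin is at the end wall behind the shut gate, the thin tin hasn't moved, and the gripper is clear of everything.

```bash
python3 -c "
from workcell import job
print(job.hand_in())"
```

```text
the job is handed in; nothing more can be done
None
```

I pressed paddle 2 and the thick tin rolled to the end of lane 2. The gate shut behind it, lane 1 and the things around were left alone, and the job is handed in (no verdict was returned).

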